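Present a sediment tube to the tube reader

ROBOT

A 6-joint arm with a two-finger parallel gripper is mounted at the origin on the work surface. World frame = base frame: x ahead of the robot, y to its left, z up, the work surface at z = 0. Lengths are in m, angles in rad, forces in N, time in s.
With the tool pointing down it reaches from about 0.3 to 1 m from the base axis. Payload 5.1 kg.
Tool frame: the origin (TCP) lies at the very end of the fingers, on their centre line; the grasp point (between the pads) lies 19 mm behind it; z points along the fingers, y is the line along which they close (so a half turn about z gives the same grasp; the last joint's range is limited). The gripper opens to 95 mm and grips with 3 to 60 N. Pads are 20 mm wide; open, the fingers measure 119 mm over their backs; the gripper's body (75 mm by 180 mm) begins 59 mm behind the grasp point.
Start: joints at [1.053, 0.124, 1.65, -0, 1.367, -0.083], TCP at [0.274, 0.589, 0.215] pointing down, gripper open.
Joint ranges: [-2.61, 2.61], [-1.02, 2.33], [0.03, 2.71], [-1.35, 4.49], [0.32, 2.68], [-2.91, 2.91]. Speed limits (rad/s): [2.57, 2.57, 3.14, 3.14, 3.14, 3.14].

INTERFACE

Orientations are given as [roll, pitch, yaw] about the fixed x, y, z axes, in that order (R = Rz(yaw) Ry(pitch) Rx(roll)).
In Python, from plant import robot, read_camera gives the robot as it stands. The module is installed in compiled form; this text tells all that it offers. Calls block until the motion is done:
- robot.reach(position, orientation): joint-space move of the TCP to a pose.
- robot.move_straight(position, ori=None, vel=0.15): straight line of the TCP; ori=None keeps the orientation; vel is the mean speed in m/s.
- robot.set_joints(angles): joint-space move.
- robot.let_go() and robot.grab(newtons=None): open the fingers fully, or close them until they stop; newtons is the grip in N (None keeps the last).
- robot.hold(seconds).
- robot.solve_ik(position, orientation): joint angles nearest the present ones, or None.
- read_camera(name): name is "scene" or "top" or "wrist"; returns a dict with "pixels" (384x512x3 uint8, red, green, blue), "fov_y" (degrees; the focal length in pixels is half the picture's height over the tangent of half this angle, whatever the lens; pixels are square), "cx", "cy" (the principal point, pixels), "rvec" (rotation vector, rad) and "tvec" (3), from world to camera coordinates, as OpenCV has them; the wrist camera has in their place "mount" (4x4, takes a point from camera to tool coordinates, whose origin is the TCP and whose axes are the flange's). Camera axes: x right, y down, z forward; pixel columns grow to the right and rows downward; lengths in m; the calibration is good to about 2 mm. A picture is of the moment at which its call begins: read the wrist's pose just before it. There is no depth.
A pose or a line that the arm cannot do raises robot.MotionError and nothing moves.
- robot.job_done(): hands the job in; it is judged then, once.
Readings, each from a call of its own:
- robot.current_t(): time.
- robot.current_q(): joint angles.
- robot.current_joint_velocities(): joint speeds.
- robot.current_joint_efforts(): joint torques, N m.
- robot.current_eef_pos(): TCP position.
- robot.current_eef_rot(): TCP orientation.
- robot.current_force(): force on the tool from outside, world axes, zero at the start.
- robot.current_wrist_torque(): the same for the moment, N m.
- robot.current_width(): opening from 0.0 (shut) to 1.0 (fully open).
- robot.current_gripper_force(): force on a finger pad.
Only numpy, scipy, OpenCV 4.12 (cv2) and the standard library are available. Lean on these libraries where they do the work, as an engineer would, in place of code of your own. Each camera call takes 0.05 s, during which the arm holds its last target. There are 200 camera calls.

TASK

Take the tall capped sample tube that stands on the bench and lay it on its side, in the middle of the two V-shaped supports of the tube reader's cradle (cap to either end), setting it down and letting it go without dropping or toppling it. Then swing the reader's sprung cam lever up from its rest until the cam lifts the cradle to its highest point, lever standing straight up, and finish while still holding the lever there with the fingers: do not let go of it. Leave all the other things where they are.

Things in the scene. Friction and masses are not known exactly. Their poses are not given: they have to be found in the camera images.
- tube_center (a point): Centre (half-way up, on the axis) of the sample tube: the tallest loose tube, 117 mm high, about 80 g, standing upright on its flat foot at the start. Barrel 29 mm in diameter and 102 mm long, then a screw cap 33 mm in diameter and 15 mm high at the +z end. Its z axis runs from foot to cap.
- cradle_seat (a point): Where the tube's centre belongs: on the axis of a 29 mm tube lying in the cradle, midway between the two V supports, 118 mm above the bench when the cradle is down. y runs along the lying tube, x across it (away from the robot), z up. The V supports are at y = -32 and +32 mm, 10 mm thick, 51 mm wide, their tops 5 mm above this point; the 54 mm between them is open for fingers.
- cradle_plate (a point): Centre of the top of the cradle's plate (60 mm in x by 90 mm in y), 42 mm below the seat; fingers beside the tube must stay above it. On its -x side a cam follower plate, 30 mm wide in y, reaches from 22 to 62 mm off the centre, its top 18 mm above this plate. The cradle only moves straight up and down.
- reader_head (a point): Top centre of the reader's white head (46 by 46 mm, on a post), 103 mm from the seat towards +x, 150 mm above the bench. Its lens looks at the raised tube. Do not run into it.
- lever_pivot (a point): Point on the level axis of the cam lever, 75 mm above the bench and 95 mm from the cradle seat towards -x, in the upright plane in which the middle of the grip bar swings. It stays put when the lever turns. Axes of the reader: x along the lever's axis (away from the robot), y along the cradle, z up. The reader is fixed to the bench.
- lever_grip (a point): Middle of the free part of the lever's grip bar: a round black bar 14 mm in diameter, parallel to the lever's axis (reader x), 100 mm from the axis. It sticks out 60 mm from the steel lever arm towards the robot; this point is 29 mm from the arm and 31 mm from the free end. The bar is fixed to the lever and turns with it.
- cam_lever (a joint): Angle of the cam lever (rad). 0: rest on the lower stop, lever pointing to the reader's +y side, 0.262 below level, bar 49 mm above the bench. Grows as it swings up; 1.833: straight up, bar at 175 mm, cradle lifted highest; beyond, the cradle sinks again, to the stop at 2.618. A spring pulls it to 0: 1 to 2 N at the bar at first, 3 N upright; let go, it snaps back.
- cradle (a joint): Lift of the cradle (m), driven by the cam: 0 with the lever at rest, 0.0176 at its highest (lever straight up).
- short_tube_center (a point): Centre (half-way up) of a short tube, a bystander: same diameter, cap and make as the sample tube but only 70 mm high, standing upright. To be left alone.
- jar: Origin at the centre of the underside of a small jar, a bystander: 48 mm in diameter, 58 mm high. To be left alone.
- spatula: Steel spatula, 180 mm long, lying on the bench left of the reader; a bystander.
- loose_cap: Loose ring-shaped tube cap, 33 mm in diameter and 14 mm high, lying near the robot; a bystander. Origin under its centre.
- beaker: Glass beaker, 76 mm in diameter, 100 mm high, at the back of the bench; a bystander. Origin under its centre.
- weigh_cup: Small white weighing cup, 56 mm in diameter, 32 mm high, at the front left; a bystander. Origin under its centre.

How it is judged:
On the way:
1. the sample tube lies in the cradle, released, while the lever is still at rest (x of tube_center in the frame of cradle_seat between -0.006 and 0.006 m and y of tube_center in the frame of cradle_seat between -0.018 and 0.018 m and z of tube_center in the frame of cradle_seat between -0.006 and 0.008 m and angle between the z axis of tube_center and the y axis of cradle_seat, either way round below 0.15 rad and contact force between the fingers and tube below 0.05 N and contact force between tube and cradle above 0.15 N and value of joint cam_lever below 0.25 rad and linear speed of tube below 0.05 m/s), for 0.2 s.
At the end, for the whole second after the job is handed in: Fingers press the lever (over 0.7 N), still, within 0.2 rad of straight up, cradle lifted over 16.5 mm; the tube rests in both Vs, untouched by the fingers, centre within 6 mm across, 18 mm along, -6 to +8 mm in height of the seat, axis within 0.15 rad (x of tube_center in the frame of cradle_seat between -0.006 and 0.006 m and y of tube_center in the frame of cradle_seat between -0.018 and 0.018 m and z of tube_center in the frame of cradle_seat between -0.006 and 0.008 m and angle between the z axis of tube_center and the y axis of cradle_seat, either way round below 0.15 rad and contact force between the fingers and tube below 0.05 N and contact force between tube and cradle above 0.15 N and value of joint cam_lever between 1.633 and 2.033 rad and value of joint cradle above 0.0165 m and velocity of joint cam_lever between -0.1 and 0.1 rad/s and contact force between the fingers and cam_lever above 0.7 N and linear speed of tube below 0.05 m/s); the arm keeps its last pose, push and grip.
It fails at once if the tube falls free: faster than 0.8 m/s (a drop of about 3 cm, or a topple) while not in the fingers (linear speed of tube above 0.8 m/s and contact force between the fingers and tube below 0.05 N).
It fails at once if a bystander is moved by more than 3 cm (distance of any of short_tube_center, jar, spatula, loose_cap, beaker, weigh_cup from where it was at the start of the episode above 0.03 m).
It also fails if it takes over 54 s, if anything falls off the work surface, if the arm or the gripper's body presses on something with over 40 N, if the wrist force passes 120 N, or if a joint passes its speed limit or range.

## Working session

There is one attempt and no reset: what is moved stays moved. The work goes in short steps, each a Python script; the robot and the scene stay as the last script left them, time stands still between calls to the robot, and variables do not carry over. Pictures are saved under pics/ and viewed, at most 10 in all, crops included, and the job is handed in when it is done.

```bash
mkdir -p pics; cat > h.py <<'E'
import numpy as np, cv2
from plant import robot, read_camera
from scipy.spatial.transform import Rotation as Rn
def cam(n):
    c=read_camera(n); f=c["pixels"].shape[0]/2/np.tan(np.radians(c["fov_y"])/2)
    c["K"]=np.array([[f,0,c["cx"]],[0,f,c["cy"]],[0,0,1]]); 
    if "rvec" in c: c["R"]=cv2.Rodrigues(np.array(c["rvec"],float))[0]; c["t"]=np.array(c["tvec"],float).ravel()
    return c
def wrist():
    p=np.array(robot.current_eef_pos()); r=Rn.from_euler('xyz',robot.current_eef_rot()).as_matrix()
    c=cam("wrist"); T=np.eye(4); T[:3,:3]=r; T[:3,3]=p; W=np.linalg.inv(T@np.array(c["mount"])); c["R"]=W[:3,:3]; c["t"]=W[:3,3]; return c
def save(c,n,s=1.5): cv2.imwrite("pics/"+n,cv2.resize(c["pixels"][:,:,::-1],None,fx=s,fy=s))
def atz(c,uv,z):
    d=c["R"].T@np.linalg.inv(c["K"])@np.array([*uv,1.]); o=-c["R"].T@c["t"]; return o+d*(z-o[2])/d[2]
def proj(c,P):
    q=c["K"]@(c["R"]@np.array(P,float)+c["t"]); return q[:2]/q[2]
def tri(obs):
    A=[]
    for c,uv in obs:
        M=c["K"]@np.c_[c["R"],c["t"]]; A+=[uv[0]*M[2]-M[0],uv[1]*M[2]-M[1]]
    v=np.linalg.svd(np.array(A))[2][-1]; return v[:3]/v[3]
E
python3 - <<'E'
from h import *
import pickle
for n in("scene","top"):
    c=cam(n); save(c,n+"0.png"); pickle.dump(c,open(n+".pkl","wb")); print(n,-c["R"].T@c["t"],c["fov_y"],c["R"][2])
E
```

```text
scene [1.29422586 0.14920306 1.03232433] 43.570369465649726 [-0.61275266 -0.07895777 -0.78632045]
top [0.45687348 0.06101124 1.43174893] 45.643885498546815 [ 0.11701379 -0.01606933 -0.99300028]
```

View pics/scene0.png

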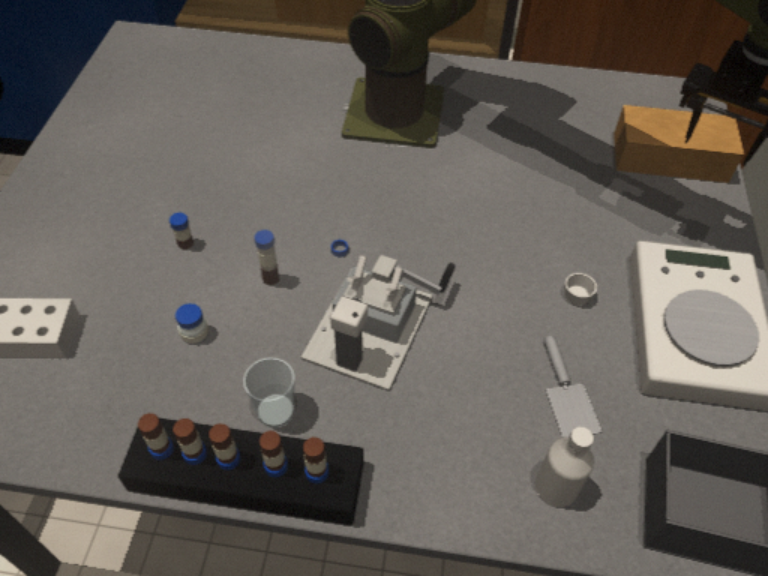

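View pics/top0.png

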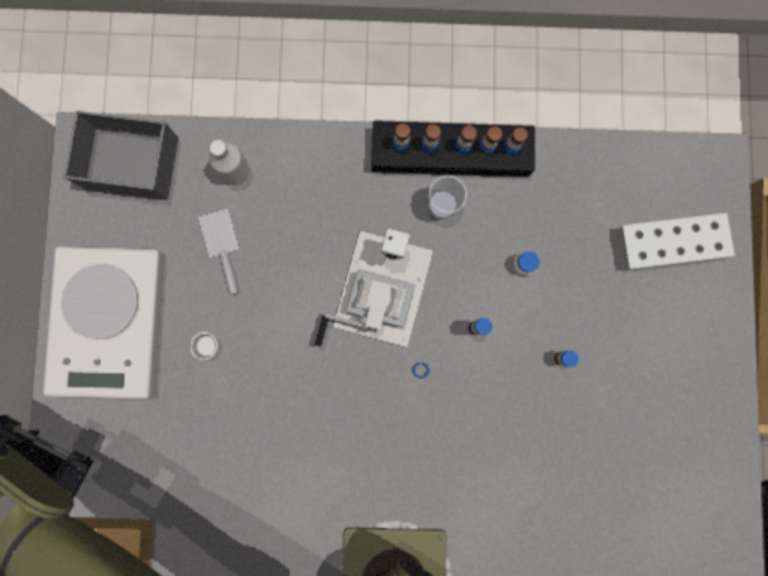

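The scene view shows the sample tube with its cap at (265,238) and foot at about (271,280), the reader head at (349,312), and the bar end at (447,270). In the top view the tube cap is at (483,326), the head at (396,243), and the bar runs from (319,343) to (325,318). The jar, short tube, cup and spatula are all clear of these.

```bash
python3 - <<'E'
from h import *
import pickle
np.set_printoptions(precision=4,suppress=True)
s,t=[pickle.load(open(n+".pkl","rb")) for n in("scene","top")]
f=lambda u,v:np.array([u/1.5,v/1.5])
print("tube cap top",atz(t,f(484,326),.117),atz(s,f(265,236),.117),tri([(t,f(484,326)),(s,f(265,236))]))
print("head",atz(t,f(396,242),.150),atz(s,f(350,310),.150),tri([(t,f(396,242)),(s,f(350,310))]))
print("plate corners",[atz(t,f(*p),.01)[:2] for p in((361,233),(432,249),(407,345),(334,326))])
print("bar",[atz(t,f(*p),.05)[:2] for p in((319,344),(325,318))], "free end/arm end")
print("short",atz(t,f(569,359),.07),"ring",atz(t,f(421,370),.014),"jar",atz(t,f(528,262),.058))
tc=atz(t,f(484,326),.117); 
# tilt options for grasp: tool pitch angle from down (90=horizontal), azimuth a
def ori(a,tilt): # tool z = cos(tilt)*down + sin(tilt)*(cos a,sin a); tool y horizontal
    z=np.array([np.sin(tilt)*np.cos(a),np.sin(tilt)*np.sin(a),-np.cos(tilt)]); y=np.array([-np.sin(a),np.cos(a),0]); 
    R=np.c_[np.cross(y,z),y,z]; return R
for tilt in(90,80,70,60):
  for a in(-90,-60,-30,0,30,60,90):
    for sg in(1,-1):
      R=ori(np.radians(a),np.radians(tilt)); R=R@np.diag([sg,sg,1])
      p=np.array([tc[0],tc[1],.06])+R[:,2]*.019
      q=robot.solve_ik(p,Rn.from_matrix(R).as_euler('xyz'))
      pre=robot.solve_ik(p-R[:,2]*.1,Rn.from_matrix(R).as_euler('xyz'))
      if q is not None: print(tilt,a,sg,np.array(q),pre is not None)
E
```

```text
tube cap top [ 0.5091 -0.1589  0.117 ] [ 0.5099 -0.1526  0.117 ] [ 0.5085 -0.156   0.1153]
head [0.662  0.0154 0.15  ] [0.6636 0.0216 0.15  ] [0.662  0.0184 0.1475]
plate corners [array([0.7014, 0.0845]), array([ 0.6718, -0.0657]), array([ 0.4698, -0.0175]), array([0.5048, 0.1345])]
bar [array([0.4667, 0.1612]), array([0.519 , 0.1511])] free end/arm end
short [ 0.4502 -0.3364  0.07  ] ring [ 0.4195 -0.0472  0.014 ] jar [ 0.6436 -0.2572  0.058 ]
90 -60 1 [0.0643 0.3968 2.3411 4.2856 1.3957 1.2051] False
90 -60 -1 [ 0.0643  0.3968  2.3411  4.2856  1.3957 -1.9365] False
90 -30 1 [-0.2789  0.2813  2.5572  3.3974  1.277   1.4952] False
90 -30 -1 [-0.2789  0.2813  2.5572  3.3974  1.277  -1.6464] False
90 0 1 [-0.7823  0.293   2.5352  2.3343  1.3504  1.7953] True
90 0 -1 [-0.7823  0.293   2.5352  2.3343  1.3504 -1.3463] True
90 30 1 [-0.9596  0.4204  2.297   1.6507  1.5348  1.9936] True
90 30 -1 [-0.9596  0.4204  2.297   1.6507  1.5348 -1.148 ] True
90 60 1 [-0.9141  0.5827  1.9954  1.2359  1.7756  2.0996] True
90 60 -1 [-0.9141  0.5827  1.9954  1.2359  1.7756 -1.042 ] True
90 90 1 [-0.7841
[... 1840 characters left out ...]
-30 -1 [-0.3082 -0.2118  2.5814  3.7649  0.3227 -2.0602] False
60 0 1 [-0.6986 -0.1861  2.5615  1.8022  0.6092  2.4643] False
60 0 -1 [-0.6986 -0.1861  2.5615  1.8022  0.6092 -0.6773] False
60 30 1 [-0.8695  0.0494  2.3447  1.3098  1.0807  2.4316] True
60 30 -1 [-0.8695  0.0494  2.3447  1.3098  1.0807 -0.71  ] True
60 60 1 [-0.8502  0.2803  2.0705  0.9794  1.416   2.3205] True
60 60 -1 [-0.8502  0.2803  2.0705  0.9794  1.416  -0.8211] True
60 90 1 [-0.7437  0.4673  1.8106  0.6972  1.692   2.1696] True
60 90 -1 [-0.7437  0.4673  1.8106  0.6972  1.692  -0.972 ] True<sys>:0: UserWarning: Gimbal lock detected. Setting third angle to zero since it is not possible to uniquely determine all angles.
```

```bash
cat >> h.py <<'E'
def ori(a,tilt,sg=1):
    z=np.array([np.sin(tilt)*np.cos(a),np.sin(tilt)*np.sin(a),-np.cos(tilt)]); y=np.array([-np.sin(a),np.cos(a),0])
    return np.c_[np.cross(y,z),y,z]@np.diag([sg,sg,1])
eul=lambda R:Rn.from_matrix(R).as_euler('xyz')
E
python3 - <<'E'
from h import *
import pickle
np.set_printoptions(precision=3,suppress=True)
a=np.radians(76); d=np.radians
seat=np.array([.562,.042,.118])
for sg in(1,-1):
  for nm,p,R in(("pre",[.509,-.157,.06],ori(a,d(65),sg)),("place",seat,ori(a,d(-25),sg)),("lev0",[.49,.155,.049],ori(a-np.pi/2,0,sg)),("lev1",[.467,.062,.175],ori(a-np.pi/2,0,sg)),("view",[.5,-.05,.40],ori(a,0,sg))):
    P=np.array(p)+R[:,2]*.019
    print(sg,nm,[None if q is None else np.array(q) for q in (robot.solve_ik(P,eul(R)),robot.solve_ik(P-R[:,2]*.11,eul(R)))])
R=ori(a,0,-1)
robot.reach([.5,-.05,.40],eul(R))
c=wrist(); save(c,"w1.png"); pickle.dump(c,open("w1.pkl","wb")); print(np.array(c["mount"]),-c["R"].T@c["t"],c["fov_y"],robot.current_t(),robot.current_q())
E
```

```text
1 pre [array([-0.814,  0.43 ,  1.915,  0.87 ,  1.625,  2.218]), array([-0.943,  0.439,  1.795,  0.787,  1.771,  2.234])]
1 place [array([ 0.167,  0.163,  1.857, -0.41 ,  1.328, -2.588]), array([ 0.235,  0.116,  1.73 , -0.385,  1.512, -2.597])]
1 lev0 [array([ 0.202,  0.018,  2.096,  0.   ,  1.027, -1.125]), array([ 0.202, -0.121,  2.024,  0.   ,  1.238, -1.125])]
1 lev1 [array([ 0.018, -0.241,  2.099,  0.   ,  1.284, -1.308]), array([ 0.018, -0.312,  1.97 ,  0.   ,  1.484, -1.308])]
1 view [None, None]
-1 pre [array([-0.814,  0.43 ,  1.915,  0.87 ,  1.625, -0.924]), array([-0.943,  0.439,  1.795,  0.787,  1.771, -0.907])]
-1 place [array([ 0.167,  0.163,  1.857, -0.41 ,  1.328,  0.553]), array([ 0.235,  0.116,  1.73 , -0.385,  1.512,  0.545])]
-1 lev0 [array([ 0.202,  0.018,  2.096, -0.   ,  1.027,  2.017]), array([ 0.202, -0.121,  2.024, -0.   ,  1.238,  2.017])]
-1 lev1 [array([ 0.018, -0.241,  2.099, -0.   ,  1.284,  1.833]), array([ 0.018, -0.312,  1.97 , -0.   ,  1.484,  1.833])]
-1 view [array([-0.207, -0.257,  1.738, -0.   ,  1.66 ,  0.038]), array([-0.207, -0.23 ,  1.536, -0.   ,  1.836,  0.038])]
[[ 0.001 -0.97  -0.244  0.068]
 [ 1.     0.001  0.     0.001]
 [ 0.    -0.244  0.97  -0.169]
 [ 0.     0.     0.     1.   ]] [0.517 0.016 0.569] 67.04510032064262 2.6417 [-0.205 -0.255  1.706  0.     1.691  0.038]
```

View pics/w1.png

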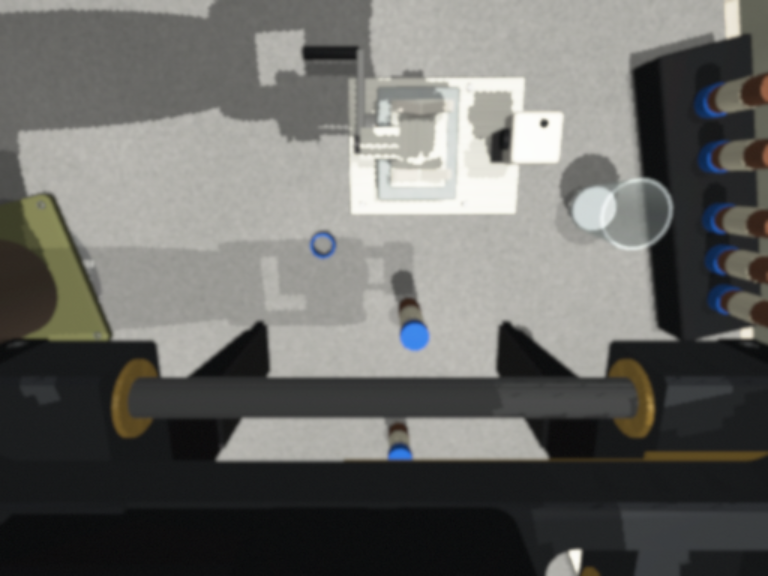

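The wrist view shows the tube cap top at (415,336), the head top at about (537,137), the bar from (303,52) to (358,52), and the base plate from (351,78) to (523,213). I'll enlarge the reader part.

```bash
python3 - <<'E'
from h import *
import pickle
c=pickle.load(open("w1.pkl","rb")); x=c["pixels"][20:155,190:385,::-1]
cv2.imwrite("pics/w1c.png",cv2.resize(x,None,fx=4,fy=4,interpolation=cv2.INTER_CUBIC))
E
```

```text
(no output)
```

View pics/w1c.png

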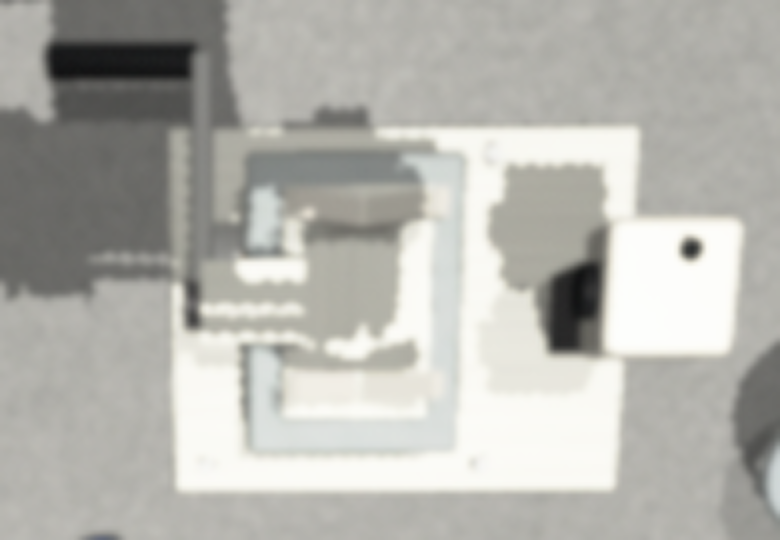

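The crop shows the head top corners at (610,217), (742,220), (736,355) and (603,354). The V tops span about (287–446, 203) and (281–443, 385). The bar axis runs from (48,62) to (192,62).

```bash
python3 - <<'E'
from h import *
import pickle
np.set_printoptions(precision=4,suppress=True)
w,s,t=[pickle.load(open(n+".pkl","rb")) for n in("w1","scene","top")]
g=lambda u,v:np.array([(u+.5)/4-.5+190,(v+.5)/4-.5+20]); f=lambda u,v:np.array([(u+.5)/1.5-.5,(v+.5)/1.5-.5])
H=[atz(w,g(*p),.15) for p in((610,217),(742,220),(736,355),(603,354))]
print("sides",[np.linalg.norm(H[i]-H[i-1]) for i in range(4)])
ang=lambda v:np.arctan2(v[1],v[0])
print("head yaw",ang(H[1]-H[0]),ang(H[2]-H[3]),ang(H[0]-H[3])-np.pi/2,ang(H[1]-H[2])-np.pi/2)
hc=sum(H)/4; print("head",hc)
B=[atz(w,g(*p),.008) for p in((170,128),(638,128),(618,490),(178,490))]
print("base yaw",ang(B[1]-B[0]),ang(B[2]-B[3]),ang(B[0]-B[3])-np.pi/2,ang(B[1]-B[2])-np.pi/2,"ctr",sum(B)/4)
V=[atz(w,g(*p),.123) for p in((287,203),(446,203),(443,385),(281,385))]
v1=(V[0]+V[1])/2; v2=(V[2]+V[3])/2
print("V width",np.linalg.norm(V[0]-V[1]),np.linalg.norm(V[2]-V[3]),"sep",np.linalg.norm(v1-v2),"yaw",ang(v1-v2)-np.pi/2,"ctr",(v1+v2)/2)
b=[atz(w,g(*p),.049+.003) for p in((48,62),(192,62))]; print("bar",b,"len",np.linalg.norm(b[1]-b[0]),"yaw",ang(b[1]-b[0]))
for yaw in(-.235,):
  X=np.array([np.cos(yaw),np.sin(yaw),0]);Y=np.array([-X[1],X[0],0])
  seat=hc-.103*X; seat[2]=.118; print("seat from head",seat); piv=seat-.095*X; piv[2]=.075
  print("grip pred",piv+Y*.1*np.cos(.262)-[0,0,.0259],"meas(free end+31)",b[0]+.031*X)
print("tube",atz(w,f(415,336),.117),tri([(w,f(415,336)),(t,f(484,326)),(s,f(265,236))]))
E
```

```text
sides [np.float64(0.044508380315893895), np.float64(0.04469560018595232), np.float64(0.043945897855515066), np.float64(0.046208126519088615)]
head yaw -0.2636825082431746 -0.24960694024830193 -0.22346254686572853 -0.1885743785866172
head [0.6626 0.0174 0.15  ]
base yaw -0.24250299798724123 -0.24230274356770842 -0.23749299503713495 -0.22304048473191318 ctr [0.5882 0.0358 0.008 ]
V width 0.05703471114170498 0.060266517671971276 sep 0.06316063000867887 yaw -0.2466425707418356 ctr [0.5621 0.0417 0.123 ]
bar [array([0.4647, 0.1642, 0.052 ]), array([0.5213, 0.1502, 0.052 ])] len 0.05828079071337047 yaw -0.2425365202087233
seat from head [0.5624 0.0414 0.118 ]
grip pred [0.4925 0.1574 0.0491] meas(free end+31) [0.4949 0.157  0.052 ]
tube [ 0.5112 -0.1561  0.117 ] [ 0.5096 -0.1557  0.1172]
```

```bash
cat >> h.py <<'E'
yaw=-.242; X=np.array([np.cos(yaw),np.sin(yaw),0]); Y=np.array([-X[1],X[0],0]); Z=np.array([0,0,1.])
seat=np.array([.5624,.0415,.118]); piv=seat-.095*X-[0,0,.043]; A=np.pi/2+yaw; rad=np.radians
def tcp(p,R): return np.array(p)+R[:,2]*.019
def st(m): print(m,"t",robot.current_t(),"w",robot.current_width(),"gf",robot.current_gripper_force(),"F",np.round(robot.current_force(),2),"p",np.round(robot.current_eef_pos(),4))
E
python3 - <<'E'
from h import *
import pickle
R=ori(A,rad(65),-1); P=tcp([.510,-.156,.0585],R); e=eul(R)
robot.reach(P-R[:,2]*.10+.10*Z,e); robot.move_straight(P-R[:,2]*.10,vel=.2); robot.move_straight(P-R[:,2]*.03,vel=.15)
st("pre"); c=wrist(); save(c,"w2.png"); print(proj(c,[.51,-.156,.117])*1.5)
E
```

```text
pre t 5.0333 w 0.997780943491218 gf 0.0 F [-0.02 -0.13 -0.71] p [ 0.5079 -0.1659  0.0637]
[379.51208624 220.59188337]
```

View pics/w2.png

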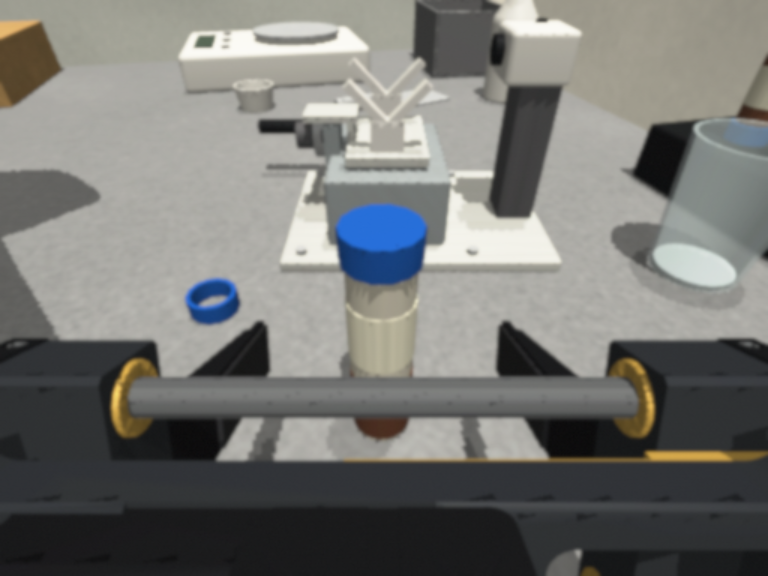

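The tube stands centred between the fingers, with its cap at about (382,228) against the predicted (380,221). I'll grasp it, lift it and turn it to hover over the cradle.

```bash
python3 - <<'E'
from h import *
R=ori(A,rad(65),-1); P=tcp([.510,-.156,.0585],R)
robot.move_straight(P,vel=.1); robot.grab(20); st("grip")
robot.move_straight(P+.12*Z,vel=.2); st("lift")
R2=ori(A,rad(-25),-1); robot.reach(tcp(seat+.06*Z,R2),eul(R2)); st("hover")
c=wrist(); save(c,"w3.png")
for y in(-.0585,.0435,.0585): print(y,proj(c,seat+.06*Z+y*Y)*1.5)
E
```

```text
grip t 6.5917 w 0.29639961229109146 gf 19.996868669986725 F [-0.05  0.32 -0.06] p [ 0.5141 -0.1392  0.0505]
lift t 7.3417 w 0.29879257189343206 gf 19.996719360351562 F [-0.19  0.5  -1.78] p [ 0.5136 -0.1389  0.1692]
hover t 8.5167 w 0.29720285602263946 gf 19.996697902679443 F [-0.24 -0.42 -1.02] p [0.5594 0.033  0.1589]
-0.0585 [382.08499348 453.23738074]
0.0435 [381.93916098 274.42435798]
0.0585 [381.90482561 232.32392485]
```

View pics/w3.png

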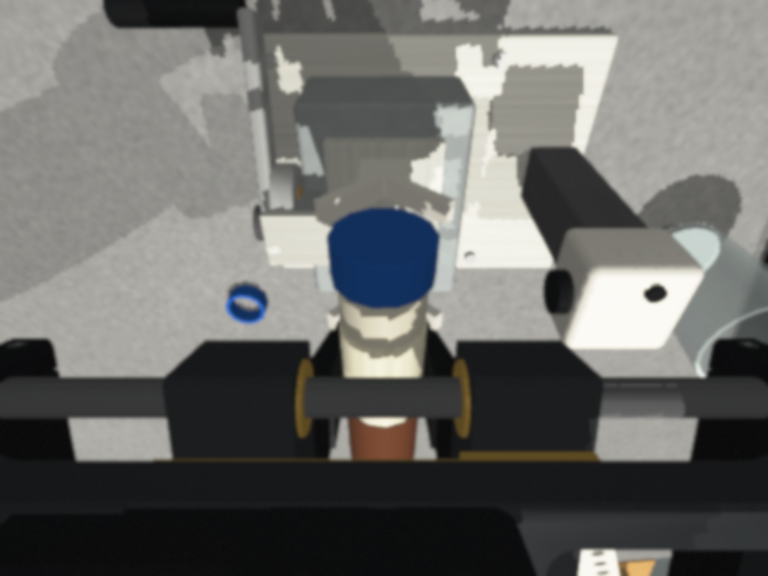

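The tube hangs level in the grip, with the cap end at about (383,230) as predicted. The far V is centred at about x = 385, so it's aligned. I'll lower it now.

```bash
python3 - <<'E'
from h import *
R2=ori(A,rad(-25),-1); robot.move_straight(tcp(seat+.008*Z,R2),vel=.1); robot.hold(.2); st("near")
f0=np.array(robot.current_force())[2]
for h in(.005,.003,.002,.001,0,-.001,-.002,-.003,-.004):
    robot.move_straight(tcp(seat+h*Z,R2),vel=.03); st(h)
    if robot.current_force()[2]-f0>2: break
robot.let_go(); robot.hold(.4); st("open")
c=wrist(); save(c,"w4.png")
for y in(-.0585,.0435,.0585): print(y,proj(c,seat+y*Y)*1.5)
E
```

```text
near t 9.4333 w 0.29946233895250735 gf 19.996858835220337 F [ 0.35  0.27 -0.98] p [0.5611 0.0339 0.1097]
0.005 t 9.6833 w 0.3012612479674331 gf 19.996722042560577 F [-0.18  0.15 -1.18] p [0.5604 0.0337 0.1057]
0.003 t 9.9333 w 0.3004147572208277 gf 19.99675065279007 F [-0.25  0.1  -0.71] p [0.5603 0.0337 0.1036]
0.002 t 10.1833 w 0.30019087417681156 gf 19.996754229068756 F [-0.49 -0.16 -1.13] p [0.5604 0.0337 0.1027]
0.001 t 10.4333 w 0.3066692850455381 gf 19.996912479400635 F [ 0.49 -0.37 -0.49] p [0.5605 0.0337 0.1017]
0 t 10.6833 w 0.3003383890074882 gf 19.996901750564575 F [ 0.84  0.51 -0.69] p [0.5604 0.0337 0.1007]
-0.001 t 10.9333 w 0.3023864734243916 gf 19.99744802713394 F [-3.16  1.39  3.87] p [0.5605 0.0337 0.1005]
open t 12.5167 w 0.9985769800719969 gf 0.0 F [-0.38 -0.2   0.31] p [0.5605 0.0337 0.0998]
-0.0585 [380.20040573 452.68657794]
0.0435 [379.47372139 275.06815427]
0.0585 [379.30337069 233.43051103]
```

View pics/w4.png

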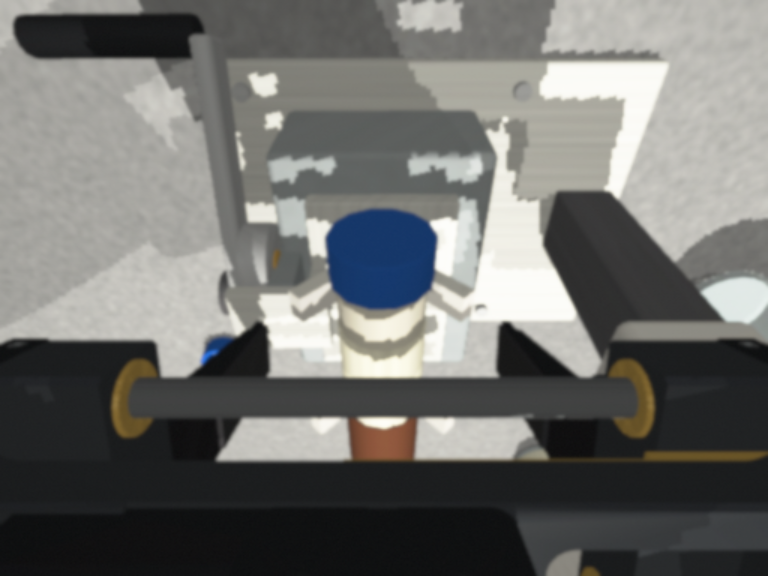

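The tube lies in both Vs with the fingers open beside it. The bar runs from (17,36) to (203,36). I'll refine its position, retreat and grip the lever.

```bash
python3 - <<'E'
from h import *
np.set_printoptions(precision=4,suppress=True)
c=wrist(); f=lambda u,v:np.array([(u+.5)/1.5-.5,(v+.5)/1.5-.5])
g0=piv+Y*.1*np.cos(.262)-Z*.0259
b=[atz(c,f(*p),.050) for p in((20,36),(203,36))]; print("bar",b,np.linalg.norm(b[1]-b[0]),"pred grip",g0)
print("off from pred (x,y reader)",[((q-g0)@X,(q-g0)@Y) for q in b])
R2=ori(A,rad(-25),-1); robot.move_straight(tcp(seat,R2)-R2[:,2]*.10,vel=.15)
R3=ori(yaw,0,1); e=eul(R3); robot.reach(tcp(g0+.09*Z,R3),e); robot.hold(.2); st("above bar")
c=wrist(); save(c,"w5.png"); 
for d in(-.031,0,.029): print(proj(c,g0+d*X)*1.5)
E
```

```text
bar [array([0.4629, 0.1661, 0.05  ]), array([0.5253, 0.1507, 0.05  ])] 0.06424257919663179 pred grip [0.4933 0.158  0.0491]
off from pred (x,y reader) [(np.float64(-0.03145859199480826), np.float64(0.0004920784972105772)), (np.float64(0.03278396151053069), np.float64(0.0005495323845483395))]
above bar t 15.1167 w 0.9993562301891774 gf 0.0 F [-0.28 -0.24  0.35] p [0.4935 0.1581 0.1202]
[383.7248 245.5326]
[383.6493 299.1833]
[383.5828 346.502 ]
```

View pics/w5.png

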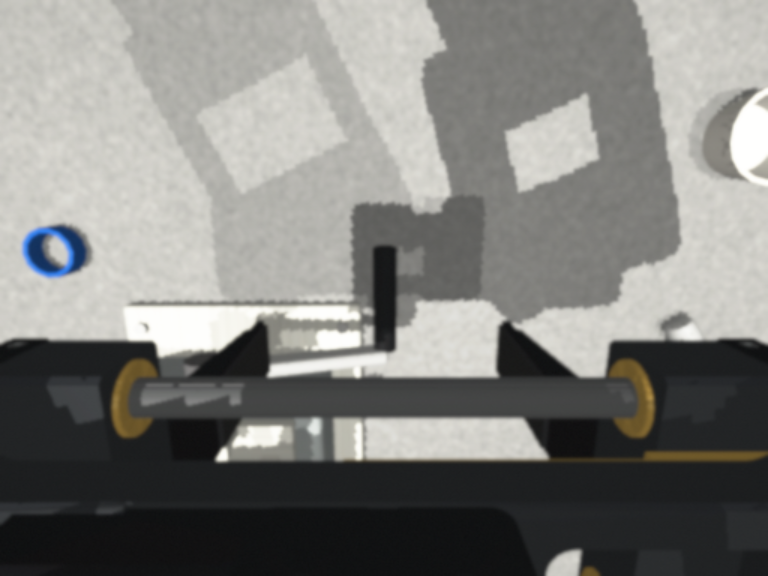

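The bar shows at x ≈ 385, rows 246–350, as predicted and centred between the fingers. I'll grip it and swing the lever.

```bash
python3 - <<'E'
from h import *
R3=ori(yaw,0,1)
P=lambda th:tcp(piv-.003*X+.1*(np.cos(th-.262)*Y+np.sin(th-.262)*Z),R3)
robot.move_straight(P(0),vel=.15); robot.hold(.1); st("at bar")
robot.grab(20); st("grip")
for th in np.linspace(0,1.833,13)[1:]:
    robot.move_straight(P(th),vel=.1); st(round(th,2))
    if np.linalg.norm(robot.current_force())>30: break
robot.hold(.3); st("end"); c=wrist(); save(c,"w6.png"); print(proj(c,piv+.1*Z)*1.5)
save(cam("top"),"top6.png"); s=cam("scene"); x=s["pixels"][120:270,180:330,::-1]; cv2.imwrite("pics/s6.png",cv2.resize(x,None,fx=4,fy=4,interpolation=cv2.INTER_CUBIC))
for p in(piv+.1*Z,piv+.029*X,piv+.1*Z+.029*X,seat+.0176*Z,seat+.0176*Z+.0585*Y,seat+.0176*Z-.0585*Y): print((proj(s,p)-[180,120])*4)
E
```

```text
at bar t 16.0167 w 0.999016806793378 gf 0.0 F [-0.83  0.27 -0.29] p [0.4917 0.159  0.0316]
grip t 17.2667 w 0.14127861873735215 gf 20.00036984682083 F [ 1.36  4.41 -0.76] p [0.4907 0.1598 0.0302]
0.15 t 17.5667 w 0.14094846739600053 gf 20.00561624765396 F [ 2.15  5.67 -2.77] p [0.4913 0.1625 0.0451]
0.31 t 17.8667 w 0.13905461558662918 gf 20.006192922592163 F [ 1.39  6.62 -1.71] p [0.4915 0.1631 0.0603]
0.46 t 18.1667 w 0.14481926757207772 gf 20.009658336639404 F [ 0.74  8.16 -1.22] p [0.4912 0.1617 0.0758]
0.61 t 18.4667 w 0.1390506343403752 gf 20.01213312149048 F [ 0.64 10.52  1.05] p [0.4903 0.1584 0.0909]
0.76 t 18.7667 w 0.14098347483281454 gf 20.01482918858528 F [-1.19 11.92  3.21] p [0.4891 0.153  0.1054]
0.92 t 19.0667 w 0.13850353354555484 gf 20.01824676990509 F [-1.49 14.28  6.  ] p [0.4874 0.1457 0.1191]
1.07 t 19.3667 w 0.14081678994382127 gf 20.021879822015762 F [-3.48 17.81 10.34] p [0.4852 0.1366 0.1315]
1.22 t 19.6667 w 0.1396439934293296 gf 20.025908946990967 F [-5.77 19.5  16.1 ] p [0.4826 0.1258 0.1425]
1.37 t 19.9667 w 0.1425597938409502 gf 20.00977635383606 F [-4.25 15.82 18.31] p [0.4802 0.1122 0.151 ]
1.53 t 20.2667 w 0.1418651968110095 gf 20.00035598874092 F [-5.63 11.32 18.65] p [0.4766 0.0972 0.1566]
1.68 t 20.5667 w 0.14206913578254568 gf 20.001221001148224 F [-6.3   7.15 18.13] p [0.4726 0.0813 0.1595]
1.83 t 20.8667 w 0.14155584286003167 gf 20.00485897064209 F [-4.62  4.44 14.07] p [0.4687 0.0654 0.1596]
end t 21.1667 w 0.1410501595945756 gf 20.003678798675537 F [-4.39  4.14 13.88] p [0.4687 0.0656 0.1596]
[382.07705155 365.18901566]
[335.21227896  81.40031367]
[313.85612893 218.56461275]
[317.64288113 113.09155557]
[275.23861713 231.30962109]
[365.47373724 260.93215907]
[187.01146551 202.3462624 ]
```

View pics/s6.png

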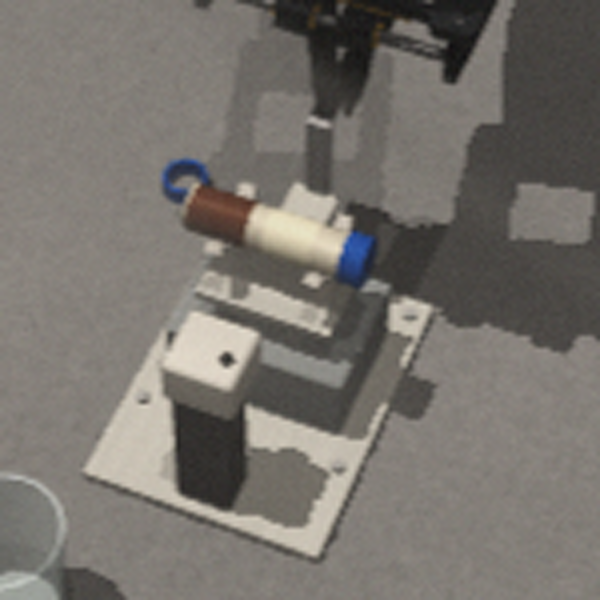

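View pics/w6.png

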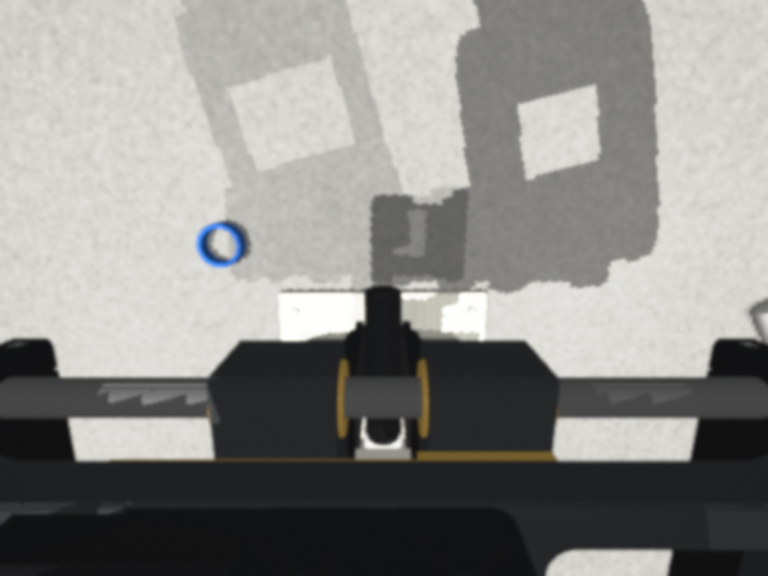

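The lever stands upright, with its arm at (318,113–190) as predicted. The tube lies in the raised cradle from (190,205) to (365,260), and the other things haven't moved. I'm handing in.

```bash
python3 - <<'E'
from h import *
print(robot.job_done()); st("done")
E
```

```text
the job is handed in; nothing more can be done
None
the job is handed in; nothing more can be done
```

I laid the tube in the cradle's V supports and released it. I then swung the lever upright and handed the job in, about 21 s in on the robot's clock, with the fingers still gripping the lever at 20 N. No verdict was returned.

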